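# Feel along an evaporator coil's return bends for oil

## Task

The evaporator coil on the foam pad is suspected of a leak, and a film of oil on a return bend would give it away: with the fingertips, feel along the tops of the six copper U-bends in the upper row, at the end of the coil where its two pipes come out, touching every bend in turn from the one next to the thin liquid pipe to the one next to the thick suction pipe, and then lift clear. Press gently, so that the coil sinks no more than a few millimetres into its foam. Keep off the soft aluminium fins, do not lift, shift or turn the coil, and leave everything else on the bench where it is.

Things in the scene. Friction and masses are not known exactly. Their poses are not given: they have to be found in the camera images.
- coil: Loose evaporator coil lying flat on the foam pad, 2.6 kg: finned block 220 mm (x) by 356 mm (y) by 44 mm high between steel end plates. Origin: centre of its underside, 30 mm above the bench; x along the tubes, y across them, z up. The -x end plate (outer face at x = -111.5 mm) faces the robot; from it stick out two rows of six copper U-bends, one row right above the other
- liquid (a point): Tip of the thin liquid pipe in front of the coil's near end plate, at its +y end: two 6 mm tubes, a small brass distributor and a brass flare nut, all lower than the bends' tops. The tip is 77 mm out of the plate, 38 mm beyond bend 1's middle along the row, 22 mm above the coil's underside
- suction (a point): Tip of the thick suction pipe (16 mm) at the -y end of the near end plate, 76 mm out of the plate, 38 mm beyond bend 6's middle along the row, 22 mm above the coil's underside. Behind it stands its capped header tube, 16 mm thick, axis 22 mm out of the plate, top 41 mm above the coil's underside (3 mm higher than the bends)
- fins: The soft aluminium fins of the coil, between the end plates; same origin and axes as the coil; they fill x = -110 to +110 mm, y = -176 to +176 mm, z = 0 to 44 mm. Not to be touched
- pad: Black foam pad on a fixed plywood board under the coil, 270 x 390 mm, its top 30 mm above the bench. Pressed from above, coil and foam sink together about 1 mm per newton, after a first newton or two, down to a firm stop at 14 mm, and come back up. The coil lies square on it, to 0.02 rad. Origin: centre of its underside, on the bench; axes as the coil's
- bend1: Copper U-bend number 1 of the upper row, counted from the liquid pipe's end (next to the liquid pipe). Tube 9.6 mm thick, 35 mm wide over both legs, reaching 30 mm out of the end plate; neighbouring bends are 50.8 mm apart, middle to middle, with 16 mm gaps. Origin: highest point of the crown, 25 mm out of the end plate, 38 mm above the coil's underside and 6 mm lower than the plate's top edge. Axes as the coil's, y along the row.
- bend2: Copper U-bend number 2 of the upper row, counted from the liquid pipe's end. Tube 9.6 mm thick, 35 mm wide over both legs, reaching 30 mm out of the end plate; neighbouring bends are 50.8 mm apart, middle to middle, with 16 mm gaps. Origin: highest point of the crown, 25 mm out of the end plate, 38 mm above the coil's underside and 6 mm lower than the plate's top edge. Axes as the coil's, y along the row.
- bend3: Copper U-bend number 3 of the upper row, counted from the liquid pipe's end. Tube 9.6 mm thick, 35 mm wide over both legs, reaching 30 mm out of the end plate; neighbouring bends are 50.8 mm apart, middle to middle, with 16 mm gaps. Origin: highest point of the crown, 25 mm out of the end plate, 38 mm above the coil's underside and 6 mm lower than the plate's top edge. Axes as the coil's, y along the row.
- bend4: Copper U-bend number 4 of the upper row, counted from the liquid pipe's end. Tube 9.6 mm thick, 35 mm wide over both legs, reaching 30 mm out of the end plate; neighbouring bends are 50.8 mm apart, middle to middle, with 16 mm gaps. Origin: highest point of the crown, 25 mm out of the end plate, 38 mm above the coil's underside and 6 mm lower than the plate's top edge. Axes as the coil's, y along the row.
- bend5: Copper U-bend number 5 of the upper row, counted from the liquid pipe's end. Tube 9.6 mm thick, 35 mm wide over both legs, reaching 30 mm out of the end plate; neighbouring bends are 50.8 mm apart, middle to middle, with 16 mm gaps. Origin: highest point of the crown, 25 mm out of the end plate, 38 mm above the coil's underside and 6 mm lower than the plate's top edge. Axes as the coil's, y along the row.
- bend6: Copper U-bend number 6 of the upper row, counted from the liquid pipe's end (next to the suction pipe). Tube 9.6 mm thick, 35 mm wide over both legs, reaching 30 mm out of the end plate; neighbouring bends are 50.8 mm apart, middle to middle, with 16 mm gaps. Origin: highest point of the crown, 25 mm out of the end plate, 38 mm above the coil's underside and 6 mm lower than the plate's top edge. Axes as the coil's, y along the row.
- nut: Loose brass flare nut with a cap, 24 mm across, 22 mm high, on the bench before the bends. Origin: underside centre
- coupling: Loose copper coupling standing on end, 25 mm across, 30 mm high, on the bench before the bends. Origin: underside centre
- brush: Loose small brush, 150 mm long, lying on the bench before the bends
- wrench: Loose steel wrench, 190 mm long, lying on the bench beside the coil
- drier: Loose white filter drier, 48 mm thick and 136 mm long, lying in its steel clamp on the bench beside the coil, 54 mm high. Origin: underside centre
- mug: Loose black mug, 80 mm across and 90 mm high, to the left, nearer to the robot than the coil. Origin: underside centre
- phone: Loose black phone, 75 x 155 x 9 mm, lying to the right, nearer to the robot than the coil. Origin: underside centre

How it is judged:
On the way, in this order (a step that is already met when the one before it is completed fails the run):
1. the fingertips touch bend 1 (next to the liquid pipe) (contact force between the fingers and bend1 above 0.3 N), for 0.1 s.
2. the fingertips touch bend 2 and no longer bend 1 (contact force between the fingers and bend2 above 0.3 N and contact force between the fingers and bend1 below 0.1 N), for 0.1 s.
3. the fingertips touch bend 3 and no longer bend 2 (contact force between the fingers and bend3 above 0.3 N and contact force between the fingers and bend2 below 0.1 N), for 0.1 s.
4. the fingertips touch bend 4 and no longer bend 3 (contact force between the fingers and bend4 above 0.3 N and contact force between the fingers and bend3 below 0.1 N), for 0.1 s.
5. the fingertips touch bend 5 and no longer bend 4 (contact force between the fingers and bend5 above 0.3 N and contact force between the fingers and bend4 below 0.1 N), for 0.1 s.
6. the fingertips touch bend 6 and no longer bend 5 (contact force between the fingers and bend6 above 0.3 N and contact force between the fingers and bend5 below 0.1 N), for 0.1 s.
At the end, for the whole second after the job is handed in: All six upper bends have been touched in order; the coil rests flat on its pad (tilt below 0.05 rad, underside 26 to 34 mm above the bench, square to the pad to 0.1 rad), still (below 20 mm/s) and within 15 mm of where it was, and each bystander is within 20 mm of where it was (distance of coil from where it was at the start of the episode below 0.015 m and angle between coil's own z axis and vertical below 0.05 rad and linear speed of coil below 0.02 m/s and height (world z) of coil between 0.026 and 0.034 m and angle between the x axis of coil and the x axis of pad, either way round below 0.1 rad and distance of each of nut, coupling, brush, wrench, drier, mug, phone from where it was at the start of the episode below 0.02 m).
It fails at once if the coil is struck (over 40 N) or pressed more than 9 mm down into its foam (contact force between the fingers and coil above 40 N or height (world z) of coil below 0.021 m).
It fails at once if the fins are touched (more than 0.5 N) (contact force between any of the fingers, the arm and fins above 0.5 N).
It fails at once if the coil is lifted off its pad or tipped (height (world z) of coil above 0.036 m or angle between coil's own z axis and vertical above 0.08 rad).
It fails at once if the coil is shifted more than 15 mm or turned more than 0.1 rad on its pad (distance of coil from where it was at the start of the episode above 0.015 m or angle between the x axis of coil and the x axis of pad, either way round above 0.1 rad).
It fails at once if a bystander is moved more than 20 mm (distance of any of nut, coupling, brush, wrench, drier, mug, phone from where it was at the start of the episode above 0.02 m).
It also fails if it takes over 54 s, if anything falls off the work surface, if the arm or the gripper's body presses on something with over 40 N, if the wrist force passes 120 N, or if a joint passes its speed limit or range.

## Robot

A 6-joint arm with a two-finger parallel gripper is mounted at the origin on the work surface. World frame = base frame: x ahead of the robot, y to its left, z up, the work surface at z = 0. Lengths are in m, angles in rad, forces in N, time in s.
With the tool pointing down it reaches from about 0.3 to 0.875 m from the base axis. Payload 6.4 kg.
Tool frame: the origin (TCP) lies between the finger pads; the fingertips stand 25 mm ahead of it and the grasp point (between the pads) lies 6 mm ahead of it; z points along the fingers, y is the line along which they close (so a half turn about z gives the same grasp; the last joint's range is limited). The gripper opens to 85 mm and grips with 20 to 120 N. Pads are 22 mm wide; open, the fingers measure 114 mm over their backs; the gripper's body (76 mm by 85 mm) begins 54 mm behind the grasp point. The pads swing forward as they close: fully open they stand 13 mm farther back than shut.
Start: joints at [-0.206, 0.181, 1.607, -0, 1.354, -0.206], TCP at [0.575, 0, 0.256] pointing down, gripper open.
Joint ranges: [-2.99, 2.99], [-0.89, 2.07], [0.3, 2.58], [-1.14, 4.28], [0, 2.63], [-3.12, 3.12]. Speed limits (rad/s): [2.57, 2.57, 3.01, 3.14, 3.14, 3.14].

## Interface

Orientations are given as a unit quaternion [w, x, y, z].
In Python, from bench import ctrl gives the robot as it stands.
- The arm moves only by the tool servo_tool, never from a script. Its argument "series" is text: rows parted by semicolons, each of 7 numbers parted by spaces: the gripper command: -1 is fully open, 1 is shut, values between are in proportion, then the shift along the tool's x, y, z in m, then the turn, a rotation vector about the tool's x, y, z in degrees. A call has 1 to 12 rows; each row is the pose to reach, as a shift and turn from the pose commanded when the call began, along the tool's axes at that moment; what a row does not reach only later rows make up. A row lasts 1/12 s, in which the tool goes at most 41.7 mm and 7.16 degrees, less where a joint would pass 70% of its speed; a pose out of reach is approached as far as the arm can. A call with a gripper value outside its range is refused whole. The fingers move at their own pace and stop on an object; the grip force is fixed at half the most. Time passes only in rows, so rows that repeat a pose let the fingers close. It gives the time, the measured TCP pose, the force, the opening and the grip force at its end, in the units of the state.
- ctrl.get_obs(): the state, without advancing time (a new reading comes with each control period).
- ctrl.camera(name): name is "scene" or "side" or "wrist"; returns a dict with "img" (420x560x3 uint8, red, green, blue), "z_map" (420x560 float32, m along the optical axis (not along the pixel's ray), 0 where there is no reading), "fovy" (degrees; the focal length in pixels is half the picture's height over the tangent of half this angle, whatever the lens; pixels are square), "cx", "cy" (the principal point, pixels), "extrinsics" (4x4, takes a point from camera to world coordinates); the wrist camera has in their place "T_tool_cam" (4x4, takes a point from camera to tool coordinates, whose origin is the TCP and whose axes are the flange's). Camera axes: x right, y down, z forward; pixel columns grow to the right and rows downward; lengths in m; the calibration is good to about 2 mm. A picture is of the moment at which its call begins: read the wrist's pose just before it.
- ctrl.hand_in(): hands the job in; it is judged then, once.
The state is a dict: "time_s": time; "q": joint angles; "dq": joint speeds; "joint_efforts": joint torques, N m; "eef_pos": TCP position; "eef_rot": TCP orientation; "wrist_force": force on the tool from outside, world axes, zero at the start; "torque": the same for the moment, N m; "opening": opening from 0.0 (shut) to 1.0 (fully open); "grasp_force": force on a finger pad.
Only numpy, scipy, OpenCV 4.12 (cv2) and the standard library are available. Lean on these libraries where they do the work, as an engineer would, in place of code of your own. Each camera call takes 0.05 s, during which the arm holds its last target. There are 200 camera calls.

## Working session

There is one attempt and no reset: what is moved stays moved. The work goes in short steps, Python scripts to look and compute and a tool call to move; the robot and the scene stay as the last step left them, time stands still between calls to the robot, and variables do not carry over. Pictures are saved under pics/ and viewed, at most 10 in all, crops included, and the job is handed in when it is done.

Besides the shell and the picture viewer there is one more tool, called as name(argument=value, ...), one argument or row to a line, values as JSON. servo_tool: Moves the arm, as the interface text tells. Its arguments: {"type":"object","properties":{"series":{"type":"string"}},"required":["series"]}

```bash
mkdir -p pics; cat > h.py <<'E'
import numpy as np, cv2
from bench import ctrl
def snap(n,f):
    o=ctrl.get_obs(); c=ctrl.camera(n); cv2.imwrite('pics/'+f,c['img'][:,:,::-1]); 
    np.savez('pics/'+f+'.npz',**{k:v for k,v in c.items()}); return o,c
def cloud(c,T=None):
    z=c['z_map'];h,w=z.shape;f=h/2/np.tan(np.radians(c['fovy'])/2)
    v,u=np.mgrid[:h,:w]
    P=np.stack([(u-c['cx'])/f*z,(v-c['cy'])/f*z,z],-1)
    T=c['extrinsics'] if T is None else T
    return P@T[:3,:3].T+T[:3,3]
E
python3 - <<'E'
from h import *
o,c=snap('scene','s1.png'); print(o); snap('side','d1.png')
E
```

```text
{'time_s': 0.0, 'q': array([-2.06269293e-01,  1.81544895e-01,  1.60803447e+00, -1.49973520e-05,
        1.35382183e+00, -2.06285831e-01]), 'dq': array([ 0.00046216,  0.00017308, -0.00112877, -0.00116584, -0.00034608,
       -0.00061677]), 'joint_efforts': array([ 3.41415571e-04, -4.44869328e+01, -3.51340663e+01, -2.51131587e-04,
        9.11703974e-03,  3.43231875e-05]), 'eef_pos': array([5.74470331e-01, 1.41594872e-04, 2.55369176e-01]), 'eef_rot': array([-7.52818184e-04,  7.07099499e-01,  7.07113485e-01, -5.01024834e-04]), 'wrist_force': array([ 0.41373022,  0.0151092 , -0.05105795]), 'torque': array([-0.0165391 ,  0.01600885, -0.02512454]), 'grasp_force': 0.0, 'opening': 0.9999418173843617}
```

View pics/s1.png

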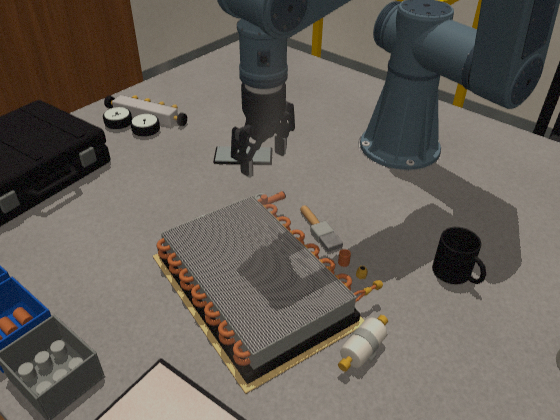

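View pics/d1.png

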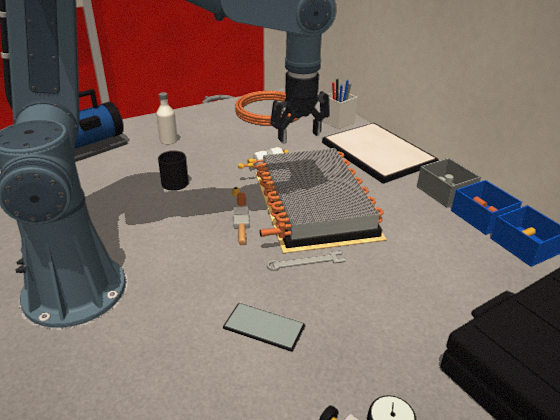

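The scene view shows the coil's near end, with the suction pipe at about (275,198), the liquid pipe at about (375,288) and the bends between them. The brush, coupling and nut lie in front, at about (320,230), (344,257) and (362,271). The side view agrees. Next I'll measure from the depth data.

```bash
python3 - <<'E'
from h import *
def rep(P,img,name):
    R=P.reshape(-1,3); I=img.reshape(-1,3).astype(int)
    m=(R[:,0]>.35)&(R[:,0]<1.0)&(abs(R[:,1])<.4)
    top=R[m&(R[:,2]>.069)&(R[:,2]<.079)]
    r=cv2.minAreaRect(top[:,:2].astype(np.float32)); print(name,len(top),np.median(top[:,2]),r)
    cop=m&(I[:,0]>I[:,2]*1.8)&(I[:,0]>90)&(R[:,2]>.058)&(R[:,2]<.074)&(R[:,0]<r[0][0])
    q=R[cop]; print(len(q)); 
    h=np.histogram(q[:,1],bins=np.arange(-.25,.25,.01)); print([(round(b,3),n) for n,b in zip(*h) if n])
    if len(q): print(np.percentile(q[:,0],[2,50,98]),np.percentile(q[:,2],[2,50,98]))
for n,f in(('scene','s1.png'),('side','d1.png')):
    c=np.load('pics/'+f+'.npz'); rep(cloud(c),c['img'],n)
o,c=snap('wrist','w1.png')
from scipy.spatial.transform import Rotation as Ro
T=np.eye(4);q=o['eef_rot'];T[:3,:3]=Ro.from_quat([q[1],q[2],q[3],q[0]]).as_matrix();T[:3,3]=o['eef_pos']
T=T@c['T_tool_cam'];np.save('pics/Tw1.npy',T); print(T.round(3)); rep(cloud(c,T),c['img'],'wrist')
E
```

```text
scene 16549 0.07322754043091562 ((0.6716887354850769, 0.03427857160568237), (0.38952600955963135, 0.8617965579032898), 64.67798614501953)
677
[(np.float64(-0.09), np.int64(21)), (np.float64(-0.08), np.int64(39)), (np.float64(-0.07), np.int64(29)), (np.float64(-0.06), np.int64(24)), (np.float64(-0.05), np.int64(13)), (np.float64(-0.04), np.int64(28)), (np.float64(-0.03), np.int64(1)), (np.float64(-0.02), np.int64(6)), (np.float64(-0.01), np.int64(27)), (np.float64(0.0), np.int64(14)), (np.float64(0.01), np.int64(32)), (np.float64(0.03), np.int64(8)), (np.float64(0.04), np.int64(28)), (np.float64(0.05), np.int64(16)), (np.float64(0.06), np.int64(32)), (np.float64(0.08), np.int64(12)), (np.float64(0.09), np.int64(25)), (np.float64(0.1), np.int64(18)), (np.float64(0.11), np.int64(29)), (np.float64(0.13), np.int64(23)), (np.float64(0.14), np.int64(25)), (np.float64(0.15), np.int64(28)), (np.float64(0.16), np.int64(24)), (np.float64(0.17), np.int64(1)), (np.float64(0.18), np.int64(25)), (np.float64(0.19), np.int64(25)), (np.float64(0.2), np.int64(36)), (np.float64(0.21), np.int64(21)), (np
[... 1978 characters left out ...]
10)), (np.float64(-0.02), np.int64(88)), (np.float64(-0.01), np.int64(176)), (np.float64(0.0), np.int64(131)), (np.float64(0.01), np.int64(271)), (np.float64(0.03), np.int64(135)), (np.float64(0.04), np.int64(183)), (np.float64(0.05), np.int64(186)), (np.float64(0.06), np.int64(243)), (np.float64(0.07), np.int64(1)), (np.float64(0.08), np.int64(209)), (np.float64(0.09), np.int64(154)), (np.float64(0.1), np.int64(272)), (np.float64(0.11), np.int64(210)), (np.float64(0.12), np.int64(26)), (np.float64(0.13), np.int64(278)), (np.float64(0.14), np.int64(166)), (np.float64(0.15), np.int64(389)), (np.float64(0.16), np.int64(17))]
[0.44181728 0.52738071 0.56772761] [0.05869424 0.0668895  0.07047322]
```

View pics/w1.png

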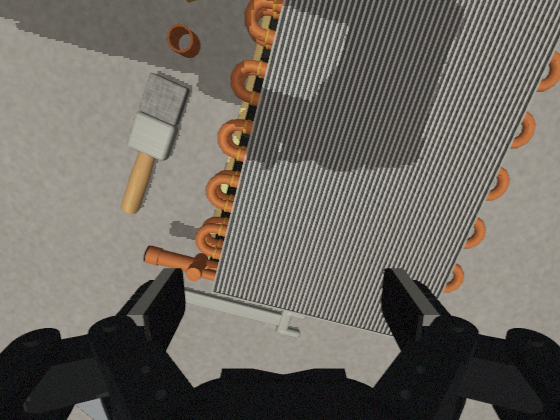

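The wrist view shows bends 2 to 6 at about (262,20), (250,80), (235,138), (222,188) and (210,237), with the suction pipe at (170,258) and the wrench at (250,310). Next I'll fit the coil's pose.

```bash
cat > fit.py <<'E'
from h import *
from scipy.optimize import minimize
from scipy.spatial import cKDTree
# model: surface points of 6 upper U tubes (upper half), frame: coil xy, z above underside
bx=-.1115; pts=[]
R=.0127; a=.0048
for k in range(6):
    yc=(2.5-k)*.0508
    path=[(bx-.0125*t,s*R,0) for s in(-1,1) for t in np.linspace(0,1,8)]
    path+=[(bx-.0125-R*np.sin(t),R*np.cos(t),0) for t in np.linspace(0,np.pi,24)]
    pts+=[(x,y+yc) for x,y,_ in path]
ctr=cKDTree(np.array(pts))
def fit(P,img,name):
    Q=P.reshape(-1,3);I=img.reshape(-1,3).astype(int)
    s=(I[:,0]>I[:,2]*1.8)&(I[:,0]>70)&(Q[:,2]>.0625)&(Q[:,2]<.0735)&(Q[:,0]>.35)&(Q[:,0]<.72)&(abs(Q[:,1])<.3)
    Q=Q[s]
    def tr(p,Q):
        d=Q[:,:2]-p[:2];c,si=np.cos(p[2]),np.sin(p[2]);return np.c_[d[:,0]*c+d[:,1]*si,-d[:,0]*si+d[:,1]*c]
    def cost(p):
        d=ctr.query(tr(p,Q))[0]; return np.minimum(d,.012).mean()
    best=None
    for yaw in np.arange(-.5,.51,.05):
      for x in np.arange(.58,.72,.015):
        for y in np.arange(-.03,.14,.015):
            v=cost((x,y,yaw)) 
            if best is None or v<best[0]: best=(v,(x,y,yaw))
    r=minimize(cost,best[1],method='Nelder-Mead',options=dict(xatol=1e-5,fatol=1e-7,initial_simplex=np.array(best[1])+np.array([[0,0,0],[.01,0,0],[0,.01,0],[0,0,.05]])))
    p=r.x;L=tr(p,Q);out=[]
    print(name,len(Q),'start',best,'pose',p.round(4),'cost',r.fun)
    for k in range(6):
        l=np.array([-.1365,(2.5-k)*.0508]);c,si=np.cos(p[2]),np.sin(p[2])
        w=p[:2]+np.array([l[0]*c-l[1]*si,l[0]*si+l[1]*c]);m=np.hypot(*(L-l).T)<.006
        print(k+1,w.round(4),m.sum(),np.percentile(Q[m,2],90).round(4) if m.any() else None)
    return p
if __name__=='__main__':
    for n,f in(('scene','s1.png'),('side','d1.png'),('wrist','w1.png')):
        c=np.load('pics/'+f+'.npz');fit(cloud(c,np.load('pics/Tw1.npy') if n=='wrist' else None),c['img'],n)
E
time python3 fit.py
```

```text
scene 568 start (np.float64(0.004611385365822899), (np.float64(0.67), np.float64(0.09), np.float64(-0.30000000000000004))) pose [ 0.6743  0.0926 -0.2675] cost 0.004111052480518645
1 [0.5763 0.2512] 0 None
2 [0.5628 0.2022] 19 0.0688
3 [0.5494 0.1532] 17 0.0691
4 [0.536  0.1042] 19 0.0705
5 [0.5225 0.0552] 17 0.0696
6 [0.5091 0.0062] 15 0.0691
side 504 start (np.float64(0.004634415673204983), (np.float64(0.64), np.float64(-0.015), np.float64(-0.30000000000000004))) pose [ 0.6412 -0.0111 -0.2825] cost 0.004312360929446212
1 [0.5455 0.1489] 7 0.0698
2 [0.5314 0.1001] 10 0.069
3 [0.5172 0.0513] 10 0.0688
4 [0.503  0.0025] 10 0.0692
5 [ 0.4889 -0.0463] 8 0.07
6 [ 0.4747 -0.095 ] 0 None
wrist 4073 start (np.float64(0.003469410641880879), (np.float64(0.64), np.float64(-0.015), np.float64(-0.35000000000000003))) pose [ 0.6436 -0.0081 -0.2869] cost 0.002699483856621524
1 [0.5486 0.1523] 167 0.0681
2 [0.5342 0.1036] 141 0.0681
3 [0.5199 0.0548] 120 0.0682
4 [0.5055 0.0061] 98 0.0679
5 [ 0.4911 -0.0426] 84 0.0679
6 [ 0.4767 -0.0913] 0 None
real	0m4.127s
user	0m4.552s
sys	0m0.105s
```

The wrist and scene fits agree once their one-pitch ambiguity is resolved. The bends run from y≈0.201 to y≈-0.043, the suction header sits at y≈-0.08, and the tops are at z≈0.068, as expected. Bend 1 is at about (0.562, 0.2005) and the coil yaw is -0.287. I'll shut the gripper, align it and hover over bend 1, aiming 3 mm outward of the crown.

servo_tool(
  series="1 0.025 -0.002 0 0 0 3; 1 0.055 -0.004 0 0 0 6; 1 0.085 -0.007 0 0 0 9; 1 0.115 -0.009 0 0 0 12; 1 0.145 -0.012 0 0 0 15; 1 0.175 -0.014 0 0 0 16.4; 1 0.201 -0.0155 0.02 0 0 16.4; 1 0.201 -0.0155 0.05 0 0 16.4; 1 0.201 -0.0155 0.08 0 0 16.4; 1 0.201 -0.0155 0.1 0 0 16.4; 1 0.201 -0.0155 0.115 0 0 16.4; 1 0.201 -0.0155 0.115 0 0 16.4",
)

```text
time_s: 1.15
eef_pos: [0.5566, 0.2007, 0.1369]
eef_rot: [-0.002, 0.801, 0.599, -0.003]
wrist_force: [-0.5, 0.0, -0.4]
opening: -0.0
grasp_force: 0.0
```

```bash
python3 - <<'E'
from h import *
o,c=snap('scene','s2.png'); o,d=snap('wrist','w2.png'); print(o['eef_pos'],o['eef_rot'],o['wrist_force'])
a=cv2.resize(c['img'][180:320,260:440],(720,560))
cv2.imwrite('pics/s2c.png',a[:,:,::-1])
E
```

```text
[0.55787535 0.20082718 0.1391023 ] [-0.00114127  0.80070097  0.59905942 -0.00211351] [0.0887617  0.78613989 0.05525165]
```

View pics/s2c.png

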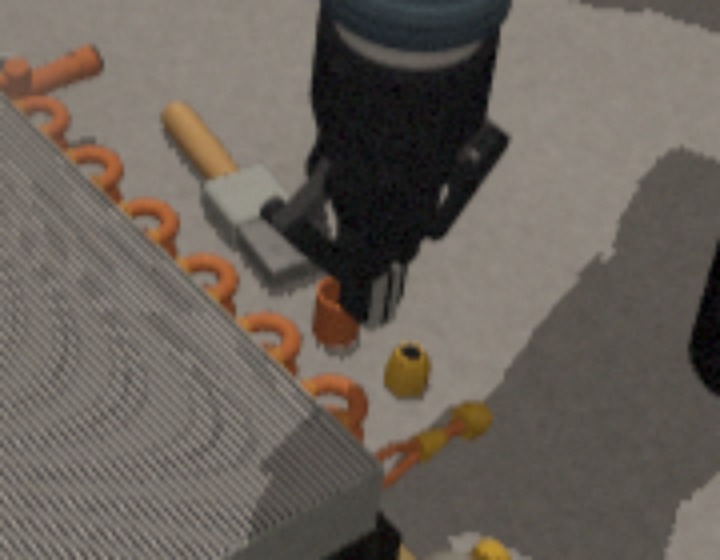

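View pics/w2.png

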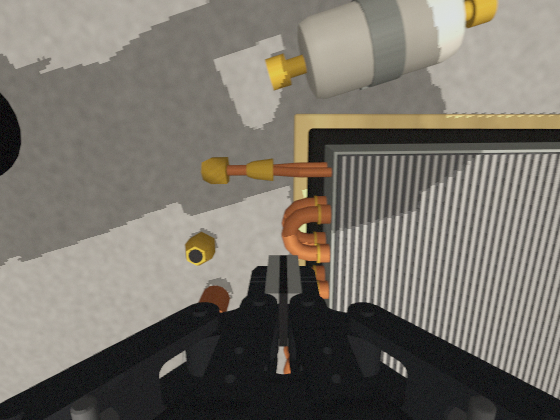

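The crop shows six upper bends running from the suction pipe (60,70) to the liquid pipe (430,440), with the gripper above the front. The wrist view shows the liquid pipe at (260,170) and bend 1 at about (305,230). I'll re-measure bend 1 from this view.

```bash
python3 - <<'E'
from h import *
from fit import ctr
from scipy.spatial.transform import Rotation as Ro
o=ctrl.get_obs();c=np.load('pics/w2.png.npz')
T=np.eye(4);T[:3,:3]=Ro.from_quat(np.roll(o['eef_rot'],-1)).as_matrix();T[:3,3]=o['eef_pos'];RT=T.copy()
P=cloud(c,T@c['T_tool_cam']);I=c['img'].astype(int)
m=(I[...,0]>I[...,2]*1.8)&(I[...,0]>70)&(P[...,2]>.060)&(P[...,2]<.0735)
m[:190]=0;m[275:]=0;m[:,:275]=0;m[:,335:]=0
Q=P[m];L=(Q-RT[:3,3])@RT[:3,:3]
print('n',m.sum(),'tool x',L[:,0].min(),L[:,0].max(),'tool y',L[:,1].min(),L[:,1].max(),'z',Q[:,2].max())
for lo in np.arange(-.02,.04,.004):
    s=(L[:,1]>=lo)&(L[:,1]<lo+.004)
    if s.any():print(lo.round(3),L[s,0].min().round(4),L[s,0].max().round(4),Q[s,2].max().round(4))
# black fingertip lowest pts and steel plate edge
e=P[160:250,325:345].reshape(-1,3);e=e[(e[:,2]>.07)&(e[:,2]<.08)];l=(e-RT[:3,3])@RT[:3,:3];print('plate tool y',np.percentile(l[:,1],[1,5]))
f=P[255:300,265:303].reshape(-1,3);f=(f-RT[:3,3])@RT[:3,:3];f=f[f[:,2]<.05];print('finger',f.min(0),f.max(0))
E
```

```text
n 1670 tool x -0.017740224269624294 0.020387171512724043 tool y -0.0003616960429855548 0.028004646139936525 z 0.07344268873884213
-0.004 0.001 0.0034 0.0688
0.0 -0.0088 0.0134 0.0713
0.004 -0.0108 0.0164 0.0708
0.008 -0.0139 0.0181 0.0711
0.012 -0.0154 0.0187 0.0708
0.016 -0.0152 0.0189 0.0705
0.02 -0.0164 0.0204 0.0722
0.024 -0.0177 0.0204 0.0734
0.028 -0.011 -0.011 0.0722
plate tool y [0.02605096 0.02740766]
finger [ 0.00625083 -0.00778728 -0.11741207] [0.0714064  0.00861307 0.02307209]
```

Bend 1's crown is at about tool x +1 mm, y +4 mm, with its top at about 0.068 to 0.070. The tips are at about 0.114. I'll descend most of the way, then go down under force guard.

servo_tool(
  series="1 0.001 0.002 0.015 0 0 0; 1 0.001 0.002 0.03 0 0 0; 1 0.001 0.002 0.037 0 0 0; 1 0.001 0.002 0.037 0 0 0; 1 0.001 0.002 0.037 0 0 0; 1 0.001 0.002 0.037 0 0 0",
)

```text
time_s: 1.75
eef_pos: [0.5626, 0.2015, 0.1057]
eef_rot: [0.0, 0.801, 0.599, 0.001]
wrist_force: [0.5, 0.3, 0.7]
opening: -0.002
grasp_force: 0.0
```

servo_tool(
  series="1 0 0 0.001 0 0 0; 1 0 0 0.002 0 0 0; 1 0 0 0.003 0 0 0; 1 0 0 0.003 0 0 0; 1 0 0 0.003 0 0 0",
)

```text
time_s: 2.17
eef_pos: [0.5617, 0.2014, 0.1013]
eef_rot: [-0.0, 0.801, 0.599, -0.0]
wrist_force: [-0.2, 0.0, 1.0]
opening: 0.003
grasp_force: 0.0
```

servo_tool(
  series="1 0 0 0.001 0 0 0; 1 0 0 0.002 0 0 0; 1 0 0 0.003 0 0 0; 1 0 0 0.003 0 0 0; 1 0 0 0.003 0 0 0",
)

```text
time_s: 2.58
eef_pos: [0.5616, 0.2014, 0.0981]
eef_rot: [-0.0, 0.801, 0.599, -0.0]
wrist_force: [0.3, -0.5, -0.6]
opening: -0.005
grasp_force: 0.0
```

servo_tool(
  series="1 0 0 0.001 0 0 0; 1 0 0 0.002 0 0 0; 1 0 0 0.003 0 0 0; 1 0 0 0.003 0 0 0; 1 0 0 0.003 0 0 0",
)

```text
time_s: 3.0
eef_pos: [0.5616, 0.2014, 0.0952]
eef_rot: [-0.0, 0.801, 0.599, -0.0]
wrist_force: [-0.9, -0.5, 0.5]
opening: -0.002
grasp_force: 0.0
```

servo_tool(
  series="1 0 0 0.001 0 0 0; 1 0 0 0.002 0 0 0; 1 0 0 0.002 0 0 0; 1 0 0 0.002 0 0 0; 1 0 0 0.002 0 0 0",
)

```text
time_s: 3.42
eef_pos: [0.5617, 0.2014, 0.0933]
eef_rot: [-0.0, 0.801, 0.599, -0.0]
wrist_force: [0.0, 1.0, -0.9]
opening: 0.002
grasp_force: 0.0
```

servo_tool(
  series="1 0 0 0.001 0 0 0; 1 0 0 0.0015 0 0 0; 1 0 0 0.0015 0 0 0; 1 0 0 0.0015 0 0 0",
)

```text
time_s: 3.75
eef_pos: [0.5619, 0.2014, 0.092]
eef_rot: [0.0, 0.801, 0.599, 0.0]
wrist_force: [0.0, 1.2, 1.4]
opening: -0.001
grasp_force: 0.9
```

servo_tool(
  series="1 0 0 0.001 0 0 0; 1 0 0 0.0015 0 0 0; 1 0 0 0.0015 0 0 0; 1 0 0 0.0015 0 0 0",
)

```text
time_s: 4.08
eef_pos: [0.5619, 0.2015, 0.0905]
eef_rot: [0.0, 0.801, 0.599, 0.0]
wrist_force: [1.2, 0.2, 2.9]
opening: 0.002
grasp_force: 1.7
```

servo_tool(
  series="1 0 0 0.0005 0 0 0; 1 0 0 0.0005 0 0 0; 1 0 0 0.0005 0 0 0; 1 0 0 0.0005 0 0 0",
)

```text
time_s: 4.42
eef_pos: [0.5619, 0.2014, 0.0899]
eef_rot: [0.0, 0.801, 0.599, 0.0]
wrist_force: [-0.8, 0.7, 3.1]
opening: 0.0
grasp_force: 1.9
```

servo_tool(
  series="1 0 0 -0.006 0 0 0; 1 0 0 -0.014 0 0 0; 1 -0.015 0 -0.014 0 0 0; 1 -0.035 0 -0.014 0 0 0; 1 -0.051 0 -0.014 0 0 0; 1 -0.051 0 -0.012 0 0 0; 1 -0.051 0 -0.008 0 0 0; 1 -0.051 0 -0.005 0 0 0; 1 -0.051 0 -0.003 0 0 0; 1 -0.051 0 -0.0015 0 0 0; 1 -0.051 0 -0.001 0 0 0; 1 -0.051 0 -0.001 0 0 0",
)

```text
time_s: 5.42
eef_pos: [0.5473, 0.1528, 0.0908]
eef_rot: [-0.0, 0.801, 0.599, -0.0]
wrist_force: [-0.7, -1.3, 3.7]
opening: 0.003
grasp_force: 1.5
```

servo_tool(
  series="1 0 0 0.0005 0 0 0; 1 0 0 0.001 0 0 0; 1 0 0 0.001 0 0 0; 1 0 0 0.001 0 0 0",
)

```text
time_s: 5.75
eef_pos: [0.5473, 0.1528, 0.0899]
eef_rot: [-0.0, 0.801, 0.599, 0.0]
wrist_force: [-1.6, 1.1, 4.1]
opening: 0.002
grasp_force: 1.9
```

Bends 1 and 2 are touched at about 3 to 4 N. I'll repeat the same pattern.

servo_tool(
  series="1 0 0 -0.006 0 0 0; 1 0 0 -0.014 0 0 0; 1 -0.015 0 -0.014 0 0 0; 1 -0.035 0 -0.014 0 0 0; 1 -0.051 0 -0.014 0 0 0; 1 -0.051 0 -0.012 0 0 0; 1 -0.051 0 -0.008 0 0 0; 1 -0.051 0 -0.005 0 0 0; 1 -0.051 0 -0.003 0 0 0; 1 -0.051 0 -0.0015 0 0 0; 1 -0.051 0 -0.0005 0 0 0; 1 -0.051 0 0 0 0 0",
)

```text
time_s: 6.75
eef_pos: [0.5331, 0.1041, 0.0899]
eef_rot: [-0.0, 0.801, 0.599, 0.0]
wrist_force: [-1.0, 1.4, 3.6]
opening: -0.002
grasp_force: 2.0
```

servo_tool(
  series="1 0 0 0 0 0 0; 1 0 0 0 0 0 0; 1 0 0 0 0 0 0",
)

```text
time_s: 7.0
eef_pos: [0.5331, 0.104, 0.09]
eef_rot: [-0.0, 0.801, 0.599, 0.0]
wrist_force: [-1.1, 1.9, 3.9]
opening: -0.0
grasp_force: 1.9
```

servo_tool(
  series="1 0 0 -0.006 0 0 0; 1 0 0 -0.014 0 0 0; 1 -0.015 0 -0.014 0 0 0; 1 -0.035 0 -0.014 0 0 0; 1 -0.051 0 -0.014 0 0 0; 1 -0.051 0 -0.012 0 0 0; 1 -0.051 0 -0.008 0 0 0; 1 -0.051 0 -0.005 0 0 0; 1 -0.051 0 -0.003 0 0 0; 1 -0.051 0 -0.0015 0 0 0; 1 -0.051 0 -0.0005 0 0 0; 1 -0.051 0 0 0 0 0",
)

```text
time_s: 8.0
eef_pos: [0.5186, 0.0551, 0.0898]
eef_rot: [-0.0, 0.801, 0.599, 0.0]
wrist_force: [-0.9, 1.7, 4.4]
opening: -0.001
grasp_force: 2.1
```

servo_tool(
  series="1 0 0 0 0 0 0; 1 0 0 0 0 0 0; 1 0 0 0 0 0 0",
)

```text
time_s: 8.25
eef_pos: [0.5186, 0.055, 0.09]
eef_rot: [-0.0, 0.801, 0.599, 0.0]
wrist_force: [-0.9, 2.3, 4.4]
opening: 0.001
grasp_force: 1.9
```

```bash
python3 - <<'E'
from h import *
o,c=snap('scene','s3.png')
cv2.imwrite('pics/s3c.png',cv2.resize(c['img'][160:320,220:400],(720,640))[:600,:,::-1])
E
```

```text
(no output)
```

View pics/s3c.png

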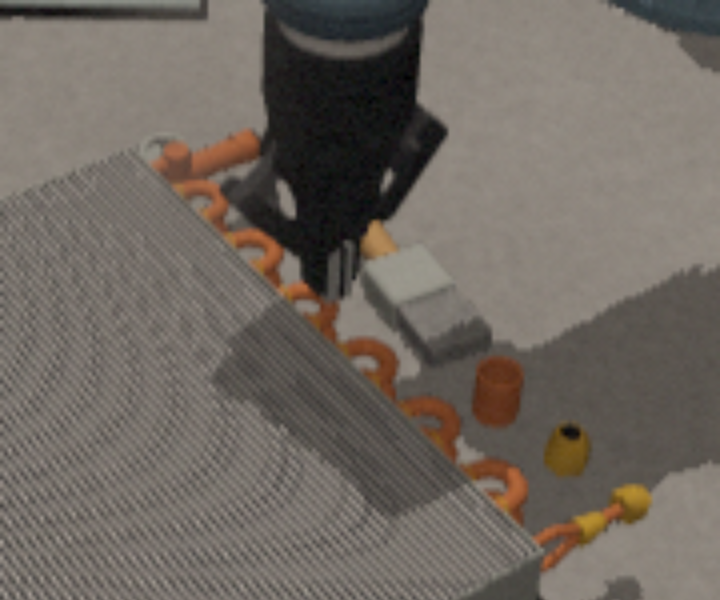

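The crop shows the fingertips on bend 4 at (325,295). Bends 5 (255,250) and 6 (200,200) are still to do, and nothing has been disturbed.

servo_tool(
  series="1 0 0 -0.006 0 0 0; 1 0 0 -0.014 0 0 0; 1 -0.015 0 -0.014 0 0 0; 1 -0.035 0 -0.014 0 0 0; 1 -0.051 0 -0.014 0 0 0; 1 -0.051 0 -0.012 0 0 0; 1 -0.051 0 -0.008 0 0 0; 1 -0.051 0 -0.005 0 0 0; 1 -0.051 0 -0.003 0 0 0; 1 -0.051 0 -0.0015 0 0 0; 1 -0.051 0 -0.0005 0 0 0; 1 -0.051 0 0 0 0 0",
)

```text
time_s: 9.3
eef_pos: [0.5042, 0.0062, 0.0898]
eef_rot: [-0.0, 0.801, 0.599, -0.0]
wrist_force: [-1.4, 1.4, 4.9]
opening: -0.002
grasp_force: 2.1
```

servo_tool(
  series="1 0 0 0 0 0 0; 1 0 0 0 0 0 0; 1 0 0 0 0 0 0",
)

```text
time_s: 9.55
eef_pos: [0.5042, 0.0061, 0.0899]
eef_rot: [-0.0, 0.801, 0.599, 0.0]
wrist_force: [-0.0, 2.7, 4.1]
opening: -0.004
grasp_force: 1.9
```

servo_tool(
  series="1 0 0 -0.006 0 0 0; 1 0 0 -0.014 0 0 0; 1 -0.015 0 -0.014 0 0 0; 1 -0.035 0 -0.014 0 0 0; 1 -0.049 0 -0.014 0 0 0; 1 -0.049 0 -0.012 0 0 0; 1 -0.049 0 -0.008 0 0 0; 1 -0.049 0 -0.005 0 0 0; 1 -0.049 0 -0.003 0 0 0; 1 -0.049 0 -0.0015 0 0 0; 1 -0.049 0 -0.0005 0 0 0; 1 -0.049 0 0 0 0 0",
)

```text
time_s: 10.55
eef_pos: [0.4903, -0.0408, 0.0898]
eef_rot: [-0.0, 0.801, 0.599, -0.0]
wrist_force: [-1.1, 1.4, 4.9]
opening: -0.001
grasp_force: 2.1
```

servo_tool(
  series="1 0 0 0 0 0 0; 1 0 0 0 0 0 0; 1 0 0 0 0 0 0",
)

```text
time_s: 10.8
eef_pos: [0.4903, -0.0409, 0.0899]
eef_rot: [-0.0, 0.801, 0.599, 0.0]
wrist_force: [-1.3, 2.5, 3.4]
opening: 0.002
grasp_force: 1.9
```

All six bends have been touched, so I'll lift clear.

servo_tool(
  series="1 0 0 -0.008 0 0 0; 1 0 0 -0.025 0 0 0; 1 0 0 -0.05 0 0 0; 1 0 0 -0.08 0 0 0; 1 0 0 -0.11 0 0 0; 1 0 0 -0.14 0 0 0; 1 0 0 -0.15 0 0 0; 1 0 0 -0.15 0 0 0; 1 0 0 -0.15 0 0 0; 1 0 0 -0.15 0 0 0; 1 0 0 -0.15 0 0 0; 1 0 0 -0.15 0 0 0",
)

```text
time_s: 11.8
eef_pos: [0.4894, -0.041, 0.238]
eef_rot: [-0.001, 0.801, 0.599, -0.001]
wrist_force: [-0.1, 0.6, -0.4]
opening: 0.004
grasp_force: 0.0
```

```bash
python3 - <<'E'
from h import *
o,c=snap('scene','s4.png'); a=np.load('pics/s1.png.npz')
d=np.abs(cloud(c)-cloud(a))[...,2]; m=d[185:360,150:420]>.01; print('changed px',m.sum(),o['eef_pos'],o['wrist_force'])
E
```

```text
changed px 370 [ 0.48940579 -0.0410437   0.2380353 ] [-0.09469216  0.61777176 -0.36597312]
```

View pics/s4.png

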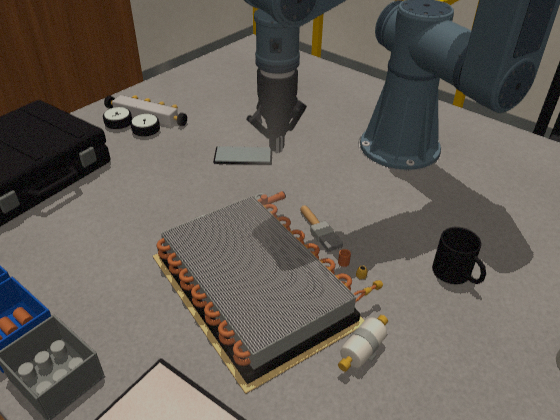

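The coil and every loose item are at the same pixels as at the start (nut (362,271), coupling (344,257), brush (320,230)), and the arm is clear.

```bash
python3 -c "from bench import ctrl; print(ctrl.hand_in())"
```

```text
the job is handed in; nothing more can be done
None
```

I touched all six upper bends in order from the liquid pipe to the suction pipe, at about 3 to 5 N each, then lifted the arm clear and handed the job in at about 12 s; the last picture shows the coil and loose items where they started, but the hand-in returned no verdict.

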